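Stop test on an electrolysis cell rig

TASK

Do the stop test of the cell rig: press the mushroom stop button fully in so that it latches, then twist it clockwise by pushing its grip rib with the fingertips until it pops back out, and after that press the projecting push button on the long control station fully in and let it go, to re-arm the rig. Work only by touch: do not pinch the mushroom, and do not pick up, shift or knock over anything on the bench or turn the selector switch.

Things in the scene. Friction and masses are not known exactly. Their poses are not given: they have to be found in the camera images.
- estop_box: Stop station, fixed to the bench: square grey enclosure 80 x 80 mm, 62 mm tall, one big mushroom button in the middle of its upper face. Origin: centre of its underside, on the bench; z up, and the mushroom's axis. Until twisted, the rib on the mushroom lies along this body's x axis. A cable gland projects 18 mm from the +y side, 30 mm up. It may stand on the robot's left or right.
- stop_press (a joint): How far the mushroom is pushed straight down, in m: 0 out, 0.008 at the hard stop. Spring loaded: yields at about 4 N, catches at 0.006 with 8 to 10 N, needs about 10 N to reach the hard stop. Let go, it then stays latched at 0.0058 until the twist frees it and it springs out to 0 by itself.
- stop_twist (a joint): How far the mushroom head is turned clockwise seen from above, in rad: 0 at rest, stop at 1.3. Turned past about 0.72 while latched, it is freed and jumps out 6 mm. A spring turns it back to 0 when let go. Turning takes 0.04 to 0.08 N m (about 4 N sideways on the rib, 20 mm from the axis), so light pushes do: over 40 N, as in a pinch, is too much.
- stop_top (a point): Centre of the flat top of the grip rib, on the mushroom's axis; 106 mm above the bench when out, 100 mm when latched. x along the rib, z up; it turns with the head. The straight rib across the mushroom is 52 mm long, 12 mm thick, with upright flanks 16 mm high; the round disc that it stands on is 60 mm across.
- stop_rib_end (a point): Middle of the rib's end at the head's +x side, at the height of its top, 26 mm from the axis; it turns with the head. Beside the rib there is open space over the disc, where a fingertip can stand and push a flank sideways. The disc's upper face lies 16 mm below this point; leave room for it to jump up 6 mm.
- station: The control station, fixed to the bench: a grey enclosure 78 mm (its x) by 180 mm (its y), 62 mm tall, with three devices in a row on its upper face: a small domed pilot lamp at y = -56 mm, a projecting flat round push button at the centre, and a selector switch with a short bar handle at y = +56 mm. Origin: centre of its underside, on the bench; z up.
- reset_button (a joint): How far the push button at the centre of the station is pressed straight down, in m: 0 out, 0.005 at the hard stop. A spring brings it back. It starts to yield at about 2 N and takes about 6 N to push fully in.
- reset_top (a point): Centre of the flat top of the push button, 76 mm above the bench when out and 10 mm above its bezel; the cap is 28 mm across. The lamp (top 79 mm above the bench) and the selector handle (85 mm) stand 56 mm to either side of it, along the station's y axis.
- selector_tip (a point): Pointer end of the selector switch handle (bar 27 x 8 mm, its top 85 mm above the bench, turning about the vertical axis at station y = +56 mm; its angle varies). To be left as it is.
- vial: Small upright vial, 24 mm across, 55 mm tall, standing between the two stations; origin at the centre of its underside. Leave alone.
- reagent_bottle: Upright white bottle, 60 mm across, 125 mm tall, beyond the stations; origin at the centre of its underside. Leave alone.
- powder_jar: Upright jar, 64 mm across, 80 mm tall, beyond the stations on the right; origin at the centre of its underside. Leave alone.
- beaker: Glass beaker, 72 mm across, 90 mm tall, beyond the stations on the left; origin at the centre of its underside. Leave alone.
- meter: Handheld meter lying face up, 150 x 68 mm, 28 mm thick, on the left of the stations; origin at the centre of its underside, x along its length. Leave alone.
- screwdriver: Screwdriver, 200 mm long, lying on the left near the robot; origin at its middle on the bench, x towards the blade. Leave alone.
- spanner: Steel spanner, 180 mm long, lying flat on the right near the robot; origin at its middle on the bench. Leave alone.
- tape_roll: Roll of tape lying flat, 90 mm across, 24 mm tall, between the robot and the stations; origin at the centre of its underside. Leave alone.

How it is judged:
On the way, in this order (a step that is already met when the one before it is completed fails the run):
1. the mushroom is pressed in past its latch (more than 5.9 mm) (value of joint stop_press above 0.0059 m), for 0.2 s.
2. the mushroom is twisted free: out again (less than 1.5 mm in) and turned back (less than 0.15 rad) (value of joint stop_press below 0.0015 m and value of joint stop_twist below 0.15 rad), for 0.2 s.
3. the push button is pressed fully in (more than 4 mm) (value of joint reset_button above 0.004 m), for 0.1 s.
At the end, for the whole second after the job is handed in: The mushroom stands fully out (within 1.5 mm) and turned back (within 0.15 rad), the push button is out again (within 1 mm), the selector is as it was (its tip within 4 mm) and every loose thing is where it was (within 15 mm) (all of step 2 and value of joint reset_button below 0.001 m and distance of each of vial, reagent_bottle, powder_jar, beaker, meter, screwdriver, spanner, tape_roll from where it was at the start of the episode below 0.015 m and distance of selector_tip from where it was at the start of the episode below 0.004 m); the robot touches nothing.
It fails at once if a loose thing is picked up, shifted or knocked over (moved more than 15 mm) (distance of any of vial, reagent_bottle, powder_jar, beaker, meter, screwdriver, spanner, tape_roll from where it was at the start of the episode above 0.015 m).
It fails at once if the selector switch is turned (its tip moves more than 4 mm) (distance of selector_tip from where it was at the start of the episode above 0.004 m).
It fails at once if the mushroom is pinched (the fingers bear on the stop station with over 40 N other than in pushing it against its hard stop) (contact force between the fingers and estop_box above 40 N and value of joint stop_press below 0.0065 m).
It fails at once if the push button is pressed while the mushroom is still in (value of joint each of reset_button, stop_press above 0.004 m).
It also fails if it takes over 51 s, if anything falls off the work surface, if the arm or the gripper's body presses on something with over 40 N, if the wrist force passes 120 N, or if a joint passes its speed limit or range.

ROBOT

A 6-joint arm with a two-finger parallel gripper is mounted at the origin on the work surface. World frame = base frame: x ahead of the robot, y to its left, z up, the work surface at z = 0. Lengths are in m, angles in rad, forces in N, time in s.
With the tool pointing down it reaches from about 0.35 to 0.8 m from the base axis. Payload 7.3 kg.
Tool frame: the origin (TCP) lies on the front face of the gripper's body, between the roots of the fingers; the fingertips stand 73 mm ahead of it and the grasp point (between the pads) lies 54 mm ahead of it; z points along the fingers, y is the line along which they close (so a half turn about z gives the same grasp; the last joint's range is limited). The gripper opens to 85 mm and grips with 20 to 120 N. Pads are 22 mm wide; open, the fingers measure 114 mm over their backs; the gripper's body (76 mm by 85 mm) begins 54 mm behind the grasp point. The pads swing forward as they close: fully open they stand 13 mm farther back than shut.
Start: joints at [1.162, 0.342, 1.524, -0, 1.275, -0.146], TCP at [0.136, 0.507, 0.304] pointing down, gripper open.
Joint ranges: [-2.53, 2.53], [-0.77, 2.02], [0.04, 2.7], [-1, 4.14], [0.28, 2.66], [-3.11, 3.11]. Speed limits (rad/s): [2.57, 2.57, 3.14, 3.14, 3.14, 3.14].

INTERFACE

Orientations are given as a unit quaternion [x, y, z, w].
In Python, from rig import * gives the robot as it stands.
- The arm moves only by the tool send_rows, never from a script. Its arguments are lists of equal length, an entry for each row: "xyz": the shift along the tool's x, y, z in m, a list of three; "angular": the turn, a rotation vector about the tool's x, y, z in degrees, a list of three; "jaw": the finger opening in m, from 0 to 0.0854. In form: {"xyz": [[dx, dy, dz], ...], "angular": [[wx, wy, wz], ...], "jaw": [jaw, ...]}. A call has 1 to 12 rows; each row is the pose to reach, as a shift and turn from the pose commanded when the call began, along the tool's axes at that moment; what a row does not reach only later rows make up. A row lasts 1/12 s, in which the tool goes at most 41.7 mm and 7.16 degrees, less where a joint would pass 70% of its speed; a pose out of reach is approached as far as the arm can. A call with a gripper value outside its range is refused whole. The fingers move at their own pace and stop on an object; "grip_force" is the grip in N (left out, the last holds). Time passes only in rows, so rows that repeat a pose let the fingers close. It gives the time, the measured TCP pose, the force, the opening and the grip force at its end, in the units of the state.
- get_obs(): the state, without advancing time (a new reading comes with each control period).
- grab_frame(name): name is "scene" or "side" or "wrist"; returns a dict with "img" (480x640x3 uint8, red, green, blue), "camera_matrix" (3x3 intrinsics, pixels), "pose" (4x4, takes a point from camera to world coordinates); the wrist camera has in their place "tool_from_camera" (4x4, takes a point from camera to tool coordinates, whose origin is the TCP and whose axes are the flange's). Camera axes: x right, y down, z forward; pixel columns grow to the right and rows downward; lengths in m; the calibration is good to about 2 mm. A picture is of the moment at which its call begins: read the wrist's pose just before it. There is no depth.
- close_job(): hands the job in; it is judged then, once.
Trained networks look in the newest picture that a camera, given by its name, has taken for a name from the list of things; names that differ only in an ending like _2 or _b are one class to them, and where a whole thing is asked for, a point or a joint stands for the part that bears it (a point fixed in the world has none). Each returns a list of dicts, best first, with "p" (0 to 1); they miss things now and then, are a little off and sometimes report something else, mostly with a low value. They report only what shows in the picture. A call takes as long as a camera call.
- silhouettes(camera, label): "mask" (480x640 bool, what is visible of it).
- spot_point(camera, label): "point" ([x, y, z] in m, in world coordinates, good to about 4 mm: a listed point, or the origin of a listed thing).
The state is a dict: "time_s": time; "joint_positions": joint angles; "dq": joint speeds; "joint_efforts": joint torques, N m; "eef_pos": TCP position; "tool_rot": TCP orientation; "wrist_force": force on the tool from outside, world axes, zero at the start; "wrist_torque": the same for the moment, N m; "opening": finger opening in m; "gripper_force": force on a finger pad.
Only numpy, scipy, OpenCV 4.12 (cv2) and the standard library are available. Lean on these libraries where they do the work, as an engineer would, in place of code of your own. Each camera call takes 0.05 s, during which the arm holds its last target. There are 200 camera calls.

## Working session

There is one attempt and no reset: what is moved stays moved. The work goes in short steps, Python scripts to look and compute and a tool call to move; the robot and the scene stay as the last step left them, time stands still between calls to the robot, and variables do not carry over. Pictures are saved under pics/ and viewed, at most 10 in all, crops included, and the job is handed in when it is done.

Besides the shell and the picture viewer there is one more tool, called after "Call:" by a JSON object that holds its "api" and its "payload", one argument or row to a line. send_rows: Moves the arm, as the interface text tells. Its arguments: {"type":"object","properties":{"xyz":{"type":"array"},"angular":{"type":"array"},"jaw":{"type":"array"},"grip_force":{"type":"number"}},"required":["xyz","angular","jaw"]}

```bash
mkdir -p pics
python3 - <<'E'
from rig import *
import cv2
o=get_obs();print(o)
for c in ["scene","side"]:
    f=grab_frame(c);cv2.imwrite(f"pics/{c}0.png",f["img"][:,:,::-1])
    for l in ["stop_top","stop_rib_end","estop_box","reset_top","station","selector_tip","vial","reagent_bottle","powder_jar","beaker","meter","tape_roll"]:
        r=spot_point(c,l)
        print(c,l,[(round(d["p"],2),[round(float(v),3) for v in d["point"]]) for d in r[:2]])
E
```

```text
{'time_s': 0.0, 'joint_positions': array([ 1.16201925e+00,  3.42733722e-01,  1.52501099e+00, -1.50363422e-05,
        1.27538350e+00, -1.46007052e-01]), 'dq': array([-0.00145494,  0.00151336,  0.00017452, -0.00251192, -0.00209221,
        0.00063558]), 'joint_efforts': array([ 1.45943450e-03, -4.33668995e+01, -2.46009099e+01,  7.44687810e-06,
        7.89137150e-03,  5.36694529e-06]), 'eef_pos': array([0.13624385, 0.50672019, 0.30322226]), 'tool_rot': array([ 1.31005131e-01,  9.91381393e-01, -7.40396495e-04, -2.03338584e-04]), 'wrist_force': array([ 0.59629374,  0.28959926, -0.7767624 ]), 'wrist_torque': array([ 0.00861817, -0.0122587 , -0.04713787]), 'gripper_force': 0.0, 'opening': 0.08526902971075138}
scene stop_top [(0.81, [0.58, 0.129, 0.105])]
scene stop_rib_end [(0.86, [0.602, 0.122, 0.104]), (0.54, [0.617, 0.418, -0.003])]
scene estop_box [(0.88, [0.578, 0.126, 0.003]), (0.29, [0.749, 0.008, -0.004])]
scene reset_top [(0.57, [0.586, -0.139, 0.076]), (0.31, [0.59, -0.145, 0.002])]
scene station [(0.91, [0.587, -0.141, -0.002])]
scene selector_tip [(0.55, [0.58, -0.089, 0.087])
[... 413 characters left out ...]
5, -0.136, 0.001])]
side stop_rib_end [(0.56, [0.608, 0.119, 0.105]), (0.18, [0.308, -0.298, 0.004])]
side estop_box [(0.87, [0.583, 0.134, -0.003])]
side reset_top [(0.57, [0.586, -0.141, 0.077])]
side station [(0.92, [0.583, -0.138, -0.002]), (0.56, [0.579, 0.132, -0.003])]
side selector_tip [(0.57, [0.581, -0.087, 0.086]), (0.37, [0.582, 0.132, -0.002])]
side vial [(0.42, [0.582, -0.004, -0.003])]
side reagent_bottle [(0.82, [0.746, 0.007, 0.002]), (0.2, [0.759, -0.225, 0.001])]
side powder_jar [(0.83, [0.759, -0.225, 0.001])]
side beaker [(0.56, [0.756, 0.176, 0.003])]
side meter [(0.84, [0.623, 0.42, 0.005])]
side tape_roll [(0.68, [0.365, 0.065, -0.0]), (0.58, [0.583, -0.007, -0.002])]
```

View pics/scene0.png

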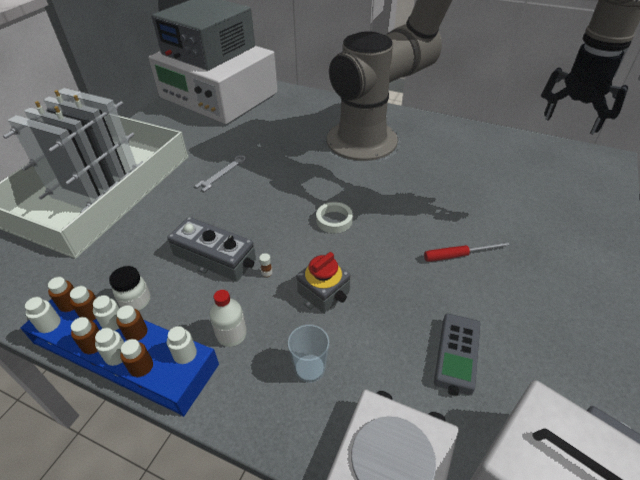

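View pics/side0.png

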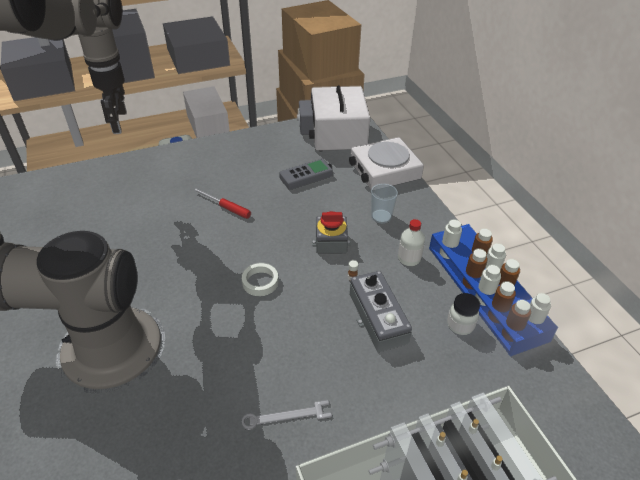

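The scene shows the red and yellow stop button at pixel (323,275) and the station row at (210,245). The vial stands between them at (265,265), and the network points match. I'm moving above the stop with the jaw closing.

Call:
{"api": "send_rows", "payload": {
  "xyz": [
    [-0.038, -0.018, 0],
    [-0.076, -0.036, 0],
    [-0.114, -0.054, 0],
    [-0.152, -0.072, 0],
    [-0.19, -0.09, 0],
    [-0.228, -0.108, 0],
    [-0.266, -0.126, 0],
    [-0.304, -0.144, 0],
    [-0.342, -0.162, 0],
    [-0.38, -0.18, 0],
    [-0.418, -0.198, 0],
    [-0.45, -0.213, 0]
  ],
  "angular": [
    [0, 0, 0],
    [0, 0, 0],
    [0, 0, 0],
    [0, 0, 0],
    [0, 0, 0],
    [0, 0, 0],
    [0, 0, 0],
    [0, 0, 0],
    [0, 0, 0],
    [0, 0, 0],
    [0, 0, 0],
    [0, 0, 0]
  ],
  "jaw": [0, 0, 0, 0, 0, 0, 0, 0, 0, 0, 0, 0]
}}

```text
time_s: 2.3
eef_pos: [0.5171, 0.1825, 0.304]
tool_rot: [0.131, 0.991, 0.0, 0.0]
wrist_force: [0.7, 0.1, -0.2]
opening: -0.0001
gripper_force: 0.0
```

```bash
cat > h.py <<'E'
from rig import *
import numpy as np, cv2
from scipy.spatial.transform import Rotation as Ro
def world_to_px(f,o,P):
    T=np.eye(4);T[:3,:3]=Ro.from_quat(o["tool_rot"]).as_matrix();T[:3,3]=o["eef_pos"]
    W=T@f["tool_from_camera"]; c=np.linalg.inv(W)@np.append(P,1); u=f["camera_matrix"]@c[:3]; return u[:2]/u[2]
def shift(target):
    o=get_obs();return np.round(Ro.from_quat(o["tool_rot"]).inv().apply(np.array(target)-o["eef_pos"]),4)
E
python3 - <<'E'
from h import *
o=get_obs();f=grab_frame("wrist");cv2.imwrite("pics/w1.png",f["img"][:,:,::-1])
print(o["time_s"],o["eef_pos"],o["tool_rot"],o["opening"],f["tool_from_camera"].round(3))
for l in ["stop_top","stop_rib_end","estop_box","reset_top"]:
    print(l,[(round(d["p"],2),np.round(d["point"],4)) for d in spot_point("wrist",l)[:2]])
for P in [(.581,.13,.106),(.605,.1205,.106)]: print(world_to_px(f,o,P))
E
```

```text
2.3 [0.51707919 0.18251051 0.30399473] [1.31275391e-01 9.91345912e-01 9.91271543e-05 2.11182095e-04] -0.00012157706840660465 [[ 0.002 -0.963 -0.271  0.069]
 [ 1.     0.001  0.002  0.001]
 [-0.001 -0.271  0.963 -0.07 ]
 [ 0.     0.     0.     1.   ]]
stop_top [(0.79, array([0.579 , 0.1333, 0.1058]))]
stop_rib_end []
estop_box [(0.78, array([ 0.5807,  0.1343, -0.0025]))]
reset_top []
[270.2894192  323.91423536]
[267.65405118 352.39442869]
```

View pics/w1.png

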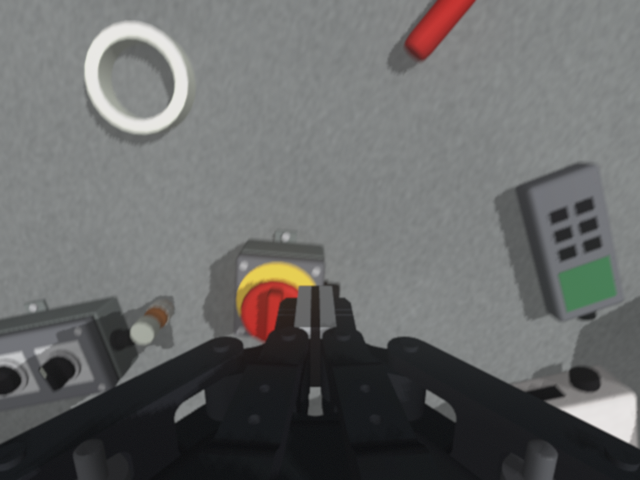

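The wrist view shows the mushroom at (275,305) with its rib near vertical in the picture, partly behind the fingers. I'm moving a little past it for a clear view.

Call:
{"api": "send_rows", "payload": {
  "xyz": [
    [-0.038, -0.01, 0],
    [-0.076, -0.02, 0],
    [-0.111, -0.027, 0],
    [-0.111, -0.027, 0],
    [-0.111, -0.027, 0]
  ],
  "angular": [
    [0, 0, 0],
    [0, 0, 0],
    [0, 0, 0],
    [0, 0, 0],
    [0, 0, 0]
  ],
  "jaw": [0, 0, 0, 0, 0]
}}

```text
time_s: 2.97
eef_pos: [0.6159, 0.13, 0.3031]
tool_rot: [0.131, 0.991, 0.0, -0.001]
wrist_force: [-0.7, 0.8, 0.2]
opening: -0.0002
gripper_force: 0.0
```

Run:
```python
from h import *
o=get_obs();f=grab_frame("wrist")
print(o["time_s"],o["eef_pos"],o["tool_rot"])
for l in ["stop_top","stop_rib_end","estop_box","reset_top"]:
    print(l,[(round(d["p"],2),np.round(d["point"],4)) for d in spot_point("wrist",l)[:2]])
im=f["img"][:,:,::-1].copy()
for P in [(.581,.131,.106),(.6055,.122,.106),(.5565,.14,.106)]:
    p=world_to_px(f,o,P);print(p);cv2.circle(im,tuple(int(round(v)) for v in p),2,(255,255,0),-1)
a=world_to_px(f,o,(.581,.131,.106)).astype(int)
c=im[max(a[1]-100,0):a[1]+100,max(a[0]-130,0):a[0]+130];print(max(a[1]-100,0),max(a[0]-130,0))
cv2.imwrite("pics/w2.png",cv2.resize(c,None,fx=3,fy=3))
```

```text
2.9667 [0.61586494 0.12995337 0.30305955] [ 1.30995109e-01  9.91382768e-01  1.83937041e-05 -6.98796932e-04]
stop_top [(0.97, array([0.5816, 0.1291, 0.1081]))]
stop_rib_end [(0.81, array([0.6055, 0.1233, 0.1106]))]
estop_box [(0.88, array([ 0.5855,  0.1324, -0.0008]))]
reset_top []
[302.11875106 186.54009164]
[299.20134241 222.16722281]
[305.19388919 148.98678231]
86 172
```

View pics/w2.png

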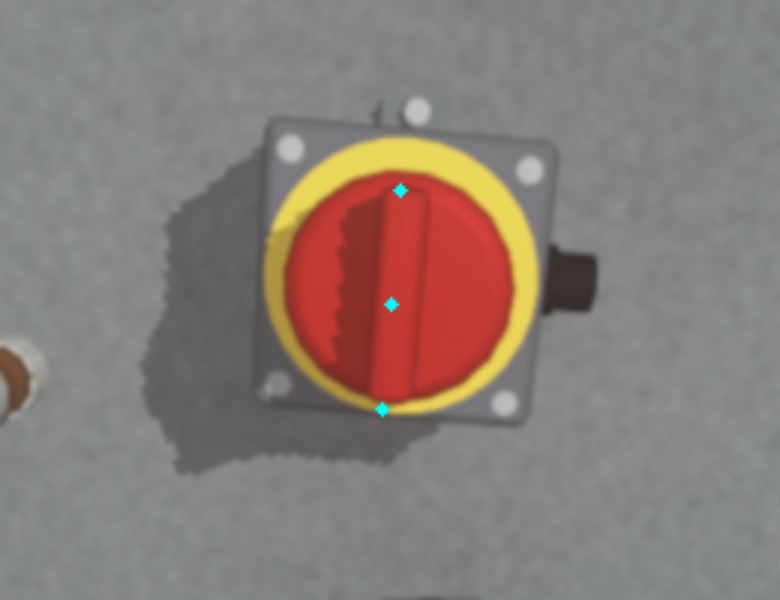

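The crop shows the rib running from (410,188) to (390,398), with the gland on the right (+y) as expected. The axis is about (0.579, 0.134), the rib yaw about -20°, and tool y is nearly perpendicular to the rib. Next I move over it and down close.

Call:
{"api": "send_rows", "payload": {
  "xyz": [
    [0.03, -0.005, 0.02],
    [0.037, -0.006, 0.055],
    [0.037, -0.006, 0.09],
    [0.037, -0.006, 0.108],
    [0.037, -0.006, 0.108],
    [0.037, -0.006, 0.108],
    [0.037, -0.006, 0.108]
  ],
  "angular": [
    [0, 0, 0],
    [0, 0, 0],
    [0, 0, 0],
    [0, 0, 0],
    [0, 0, 0],
    [0, 0, 0],
    [0, 0, 0]
  ],
  "jaw": [0, 0, 0, 0, 0, 0, 0]
}}

```text
time_s: 3.8
eef_pos: [0.5792, 0.1338, 0.1979]
tool_rot: [0.131, 0.991, 0.0, 0.002]
wrist_force: [0.7, 0.0, -0.9]
opening: 0.0001
gripper_force: 0.0
```

Call:
{"api": "send_rows", "payload": {
  "xyz": [
    [0, 0, 0.005],
    [0, 0, 0.01],
    [0, 0, 0.014],
    [0, 0, 0.016],
    [0, 0, 0.018],
    [0, 0, 0.018]
  ],
  "angular": [
    [0, 0, 0],
    [0, 0, 0],
    [0, 0, 0],
    [0, 0, 0],
    [0, 0, 0],
    [0, 0, 0]
  ],
  "jaw": [0, 0, 0, 0, 0, 0]
}}

```text
time_s: 4.3
eef_pos: [0.5785, 0.1333, 0.178]
tool_rot: [0.131, 0.991, 0.0, -0.0]
wrist_force: [-1.4, -0.3, 4.0]
opening: 0.0003
gripper_force: 1.9
```

Call:
{"api": "send_rows", "payload": {
  "xyz": [
    [0, 0, 0.002],
    [0, 0, 0.004],
    [0, 0, 0.006],
    [0, 0, 0.0075],
    [0, 0, 0.0085],
    [0, 0, 0.0085],
    [0, 0, 0.0085],
    [0, 0, 0.0085],
    [0, 0, 0.0085],
    [0, 0, 0.0085]
  ],
  "angular": [
    [0, 0, 0],
    [0, 0, 0],
    [0, 0, 0],
    [0, 0, 0],
    [0, 0, 0],
    [0, 0, 0],
    [0, 0, 0],
    [0, 0, 0],
    [0, 0, 0],
    [0, 0, 0]
  ],
  "jaw": [0, 0, 0, 0, 0, 0, 0, 0, 0, 0]
}}

```text
time_s: 5.13
eef_pos: [0.5786, 0.1333, 0.1707]
tool_rot: [0.131, 0.991, 0.0, 0.001]
wrist_force: [-2.8, -1.1, 9.2]
opening: 0.0
gripper_force: 4.2
```

Call:
{"api": "send_rows", "payload": {
  "xyz": [
    [0, 0, 0.001],
    [0, 0, 0.002],
    [0, 0, 0.002],
    [0, 0, 0.002],
    [0, 0, 0.002]
  ],
  "angular": [
    [0, 0, 0],
    [0, 0, 0],
    [0, 0, 0],
    [0, 0, 0],
    [0, 0, 0]
  ],
  "jaw": [0, 0, 0, 0, 0]
}}

```text
time_s: 5.55
eef_pos: [0.5788, 0.1334, 0.1704]
tool_rot: [0.131, 0.991, 0.0, 0.001]
wrist_force: [-6.1, -0.7, 18.4]
opening: -0.0001
gripper_force: 9.7
```

The hard stop is reached: z stopped changing while the force doubled. I'll lift, open to 30 mm, and check the latch in the wrist view.

Call:
{"api": "send_rows", "payload": {
  "xyz": [
    [0, 0, -0.01],
    [0, 0, -0.025],
    [0, 0, -0.03],
    [0, 0, -0.03],
    [0, 0, -0.03],
    [0, 0, -0.03],
    [0, 0, -0.03]
  ],
  "angular": [
    [0, 0, 0],
    [0, 0, 0],
    [0, 0, 0],
    [0, 0, 0],
    [0, 0, 0],
    [0, 0, 0],
    [0, 0, 0]
  ],
  "jaw": [0, 0, 0.03, 0.03, 0.03, 0.03, 0.03]
}}

```text
time_s: 6.13
eef_pos: [0.5781, 0.1333, 0.1964]
tool_rot: [0.131, 0.991, -0.0, -0.001]
wrist_force: [-0.3, 0.2, 0.3]
opening: 0.0299
gripper_force: 0.0
```

Run:
```python
from h import *
o=get_obs();f=grab_frame("wrist");print(o["eef_pos"],o["opening"],o["wrist_force"])
cv2.imwrite("pics/w3.png",f["img"][:,:,::-1])
print(shift((.579,.134,.1655)))
for c in ("wrist","scene","side"):
    if c!="wrist": grab_frame(c)
    print([(round(d["p"],2),np.round(d["point"],4)) for d in spot_point(c,"stop_top")[:1]])
```

```text
[0.57811112 0.13327297 0.19641432] 0.02990227484438194 [-0.3103376   0.15679277  0.33948839]
[-0.0006  0.0009  0.031 ]
[(0.74, array([0.5795, 0.1313, 0.1012]))]
[(0.93, array([0.5792, 0.1276, 0.1043]))]
[(0.73, array([0.583 , 0.1313, 0.1021]))]
```

View pics/w3.png

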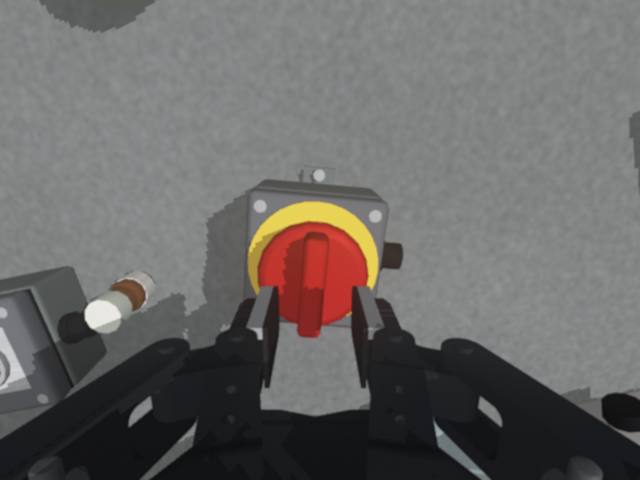

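The rib (x≈313) sits midway between the pads (272 and 358), with the mushroom centred. I'm descending so the pads straddle it without gripping.

Call:
{"api": "send_rows", "payload": {
  "xyz": [
    [-0.0005, 0.001, 0.01],
    [-0.0005, 0.001, 0.02],
    [-0.0005, 0.001, 0.027],
    [-0.0005, 0.001, 0.031],
    [-0.0005, 0.001, 0.031],
    [-0.0005, 0.001, 0.031]
  ],
  "angular": [
    [0, 0, 0],
    [0, 0, 0],
    [0, 0, 0],
    [0, 0, 0],
    [0, 0, 0],
    [0, 0, 0]
  ],
  "jaw": [0.03, 0.03, 0.03, 0.03, 0.03, 0.03]
}}

```text
time_s: 6.93
eef_pos: [0.5791, 0.1341, 0.1659]
tool_rot: [0.131, 0.991, -0.0, -0.0]
wrist_force: [0.7, 0.5, 0.9]
opening: 0.0298
gripper_force: 0.0
```

Call:
{"api": "send_rows", "payload": {
  "xyz": [
    [0, 0, 0],
    [0, 0, 0],
    [0, 0, 0],
    [0, 0, 0],
    [0, 0, 0],
    [0, 0, 0],
    [0, 0, 0],
    [0, 0, 0]
  ],
  "angular": [
    [0, 0, 6],
    [0, 0, 12],
    [0, 0, 18],
    [0, 0, 24],
    [0, 0, 30],
    [0, 0, 36],
    [0, 0, 42],
    [0, 0, 48]
  ],
  "jaw": [0.03, 0.03, 0.03, 0.03, 0.03, 0.03, 0.03, 0.03]
}}

```text
time_s: 7.6
eef_pos: [0.5797, 0.1335, 0.167]
tool_rot: [0.525, 0.851, -0.0, 0.001]
wrist_force: [-0.2, -3.0, -0.6]
opening: 0.0298
gripper_force: 1.2
```

Call:
{"api": "send_rows", "payload": {
  "xyz": [
    [0, 0, 0],
    [0, 0, 0],
    [0, 0, 0],
    [0, 0, 0],
    [0, 0, 0],
    [0, 0, 0],
    [0, 0, 0],
    [0, 0, 0],
    [0, 0, 0],
    [0, 0, 0]
  ],
  "angular": [
    [0, 0, 6],
    [0, 0, 12],
    [0, 0, 18],
    [0, 0, 24],
    [0, 0, 30],
    [0, 0, 36],
    [0, 0, 42],
    [0, 0, 46],
    [0, 0, 50],
    [0, 0, 50]
  ],
  "jaw": [0.03, 0.03, 0.03, 0.03, 0.03, 0.03, 0.03, 0.03, 0.03, 0.03]
}}

```text
time_s: 8.43
eef_pos: [0.5801, 0.1341, 0.1671]
tool_rot: [0.835, 0.551, 0.001, 0.001]
wrist_force: [2.7, -0.3, -0.1]
opening: 0.0299
gripper_force: 2.4
```

Run:
```python
from h import *
o=get_obs();f=grab_frame("wrist");print(o["eef_pos"],o["wrist_force"],o["wrist_torque"],o["joint_positions"])
cv2.imwrite("pics/w4.png",f["img"][:,:,::-1])
```

```text
[0.58006358 0.13408805 0.16714092] [ 2.67862311 -0.29798245 -0.12015046] [-0.12314835 -0.47541994  0.11451247] [ 9.85521073e-02  6.00675499e-01  1.50153831e+00 -1.76448396e-04
  1.03666834e+00  5.03411346e-01]
```

View pics/w4.png

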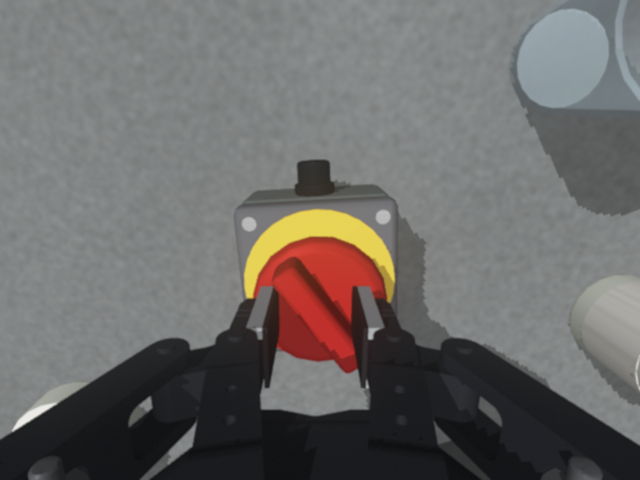

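The picture shows the rib turned about 55° against the box and the red disc larger, so it has popped out. I'm rotating back so the spring returns it, then lifting.

Call:
{"api": "send_rows", "payload": {
  "xyz": [
    [0, 0, 0],
    [0, 0, 0],
    [0, 0, 0],
    [0, 0, 0],
    [0, 0, 0],
    [0, 0, 0],
    [0, 0, 0],
    [0, 0, 0],
    [0, 0, 0],
    [0, 0, 0],
    [0, 0, 0],
    [0, 0, 0]
  ],
  "angular": [
    [0, 0, -7],
    [0, 0, -14],
    [0, 0, -21],
    [0, 0, -28],
    [0, 0, -35],
    [0, 0, -42],
    [0, 0, -49],
    [0, 0, -56],
    [0, 0, -63],
    [0, 0, -70],
    [0, 0, -77],
    [0, 0, -84]
  ],
  "jaw": [0.03, 0.03, 0.03, 0.03, 0.03, 0.03, 0.03, 0.03, 0.03, 0.03, 0.03, 0.03]
}}

```text
time_s: 9.48
eef_pos: [0.579, 0.1342, 0.1666]
tool_rot: [0.247, 0.969, 0.0, -0.0]
wrist_force: [1.1, 0.2, -0.9]
opening: 0.0298
gripper_force: 0.0
```

Call:
{"api": "send_rows", "payload": {
  "xyz": [
    [0, 0, 0],
    [0, 0, -0.01],
    [0, 0, -0.03],
    [0, 0, -0.06],
    [0, 0, -0.09],
    [0, 0, -0.09],
    [0, 0, -0.09]
  ],
  "angular": [
    [0, 0, -10],
    [0, 0, -10],
    [0, 0, -10],
    [0, 0, -10],
    [0, 0, -10],
    [0, 0, -10],
    [0, 0, -10]
  ],
  "jaw": [0.03, 0.03, 0.03, 0, 0, 0, 0]
}}

```text
time_s: 10.07
eef_pos: [0.5797, 0.1343, 0.2585]
tool_rot: [0.165, 0.986, 0.001, 0.002]
wrist_force: [0.2, -0.4, 0.4]
opening: 0.0002
gripper_force: 0.0
```

Run:
```python
from h import *
o=get_obs();f=grab_frame("wrist");print(o["time_s"],o["eef_pos"],o["tool_rot"],o["wrist_force"])
cv2.imwrite("pics/w5.png",f["img"][:,:,::-1])
for c in ("wrist","scene","side"):
    if c!="wrist": grab_frame(c)
    for l in ("stop_top","stop_rib_end","reset_top"):
        print(c,l,[(round(d["p"],2),np.round(d["point"],4)) for d in spot_point(c,l)[:1]])
print(shift((.586,-.14,.20)))
```

```text
10.0667 [0.5797107  0.13429209 0.25848022] [1.64551982e-01 9.86366329e-01 6.10353032e-04 1.93352899e-03] [ 0.20126191 -0.39727446  0.43851494]
wrist stop_top [(0.86, array([0.581 , 0.1302, 0.1086]))]
wrist stop_rib_end [(0.7, array([0.6057, 0.1238, 0.1084]))]
wrist reset_top []
scene stop_top [(0.87, array([0.5785, 0.1287, 0.1057]))]
scene stop_rib_end [(0.62, array([0.6082, 0.1206, 0.1042]))]
scene reset_top [(0.64, array([ 0.5854, -0.1378,  0.0773]))]
side stop_top [(0.7, array([0.5802, 0.1264, 0.1063]))]
side stop_rib_end [(0.88, array([0.6096, 0.1228, 0.106 ]))]
side reset_top [(0.55, array([ 0.5881, -0.141 ,  0.0786]))]
[-0.0959 -0.2569  0.0562]
```

View pics/w5.png

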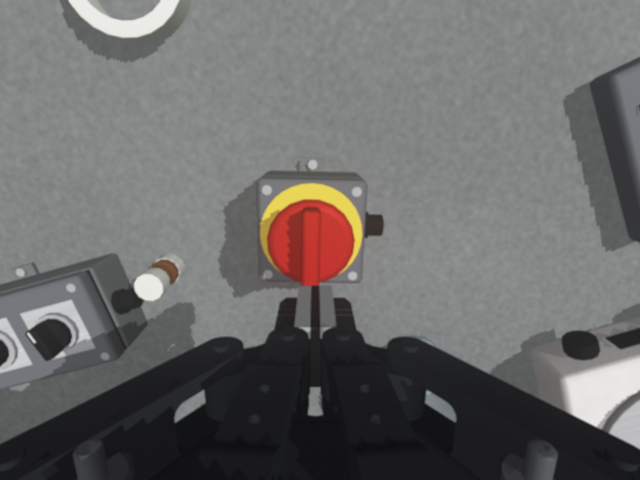

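The mushroom is out (top at 106 mm) and its rib is aligned with the box again. Next is the push button, viewed from just past it.

Call:
{"api": "send_rows", "payload": {
  "xyz": [
    [-0.016, -0.034, 0],
    [-0.032, -0.068, 0],
    [-0.048, -0.102, 0],
    [-0.064, -0.136, 0],
    [-0.08, -0.17, 0],
    [-0.098, -0.204, 0],
    [-0.114, -0.235, 0],
    [-0.122, -0.248, 0],
    [-0.122, -0.248, 0],
    [-0.122, -0.248, 0]
  ],
  "angular": [
    [0, 0, 0],
    [0, 0, 0],
    [0, 0, 0],
    [0, 0, 0],
    [0, 0, 0],
    [0, 0, 0],
    [0, 0, 0],
    [0, 0, 0],
    [0, 0, 0],
    [0, 0, 0]
  ],
  "jaw": [0, 0, 0, 0, 0, 0, 0, 0, 0, 0]
}}

```text
time_s: 11.5
eef_pos: [0.6134, -0.1404, 0.256]
tool_rot: [0.166, 0.986, 0.0, -0.0]
wrist_force: [-0.0, -0.3, -0.0]
opening: 0.0001
gripper_force: 0.0
```

Run:
```python
from h import *
o=get_obs();f=grab_frame("wrist");print(o["time_s"],o["eef_pos"],o["tool_rot"])
for l in ("reset_top","selector_tip","station"):
    print(l,[(round(d["p"],2),np.round(d["point"],4)) for d in spot_point("wrist",l)[:1]])
im=f["img"][:,:,::-1].copy()
p=world_to_px(f,o,(.586,-.14,.076));print(p)
cv2.circle(im,tuple(int(round(v)) for v in p),2,(255,255,0),-1)
cv2.imwrite("pics/w6.png",im);print(shift((.586,-.14,.158)))
```

```text
11.5 [ 0.61342856 -0.14037547  0.25599666] [ 1.66299483e-01  9.86075157e-01  3.69268396e-04 -3.61309924e-04]
reset_top [(0.87, array([ 0.5913, -0.1394,  0.0796]))]
selector_tip [(0.98, array([ 0.5759, -0.0861,  0.088 ]))]
station [(0.6, array([ 0.5902, -0.1413, -0.0015]))]
[300.38972221 201.60722135]
[ 0.0255 -0.0105  0.0985]
```

View pics/w6.png

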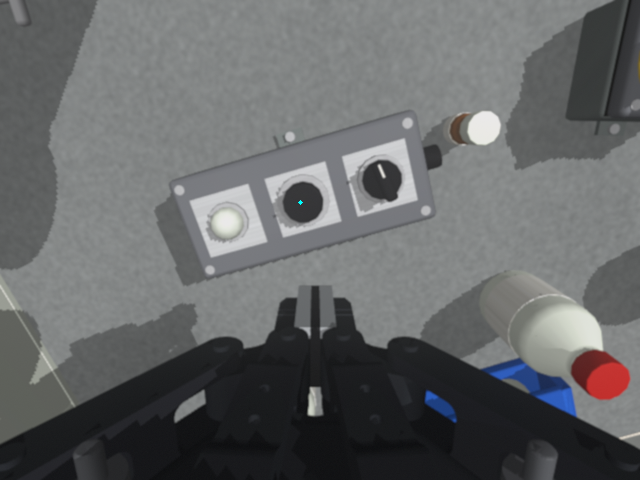

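The button cap centre is at pixel (303,202), and my marker at (300,202) lies on it. I'm descending and pressing.

Call:
{"api": "send_rows", "payload": {
  "xyz": [
    [0.02, -0.008, 0.02],
    [0.026, -0.01, 0.055],
    [0.026, -0.01, 0.085],
    [0.026, -0.01, 0.1],
    [0.026, -0.01, 0.1],
    [0.026, -0.01, 0.1]
  ],
  "angular": [
    [0, 0, 0],
    [0, 0, 0],
    [0, 0, 0],
    [0, 0, 0],
    [0, 0, 0],
    [0, 0, 0]
  ],
  "jaw": [0, 0, 0, 0, 0, 0]
}}

```text
time_s: 12.2
eef_pos: [0.5858, -0.14, 0.1563]
tool_rot: [0.165, 0.986, 0.0, -0.0]
wrist_force: [-0.0, -0.4, -0.1]
opening: 0.0002
gripper_force: 0.0
```

Call:
{"api": "send_rows", "payload": {
  "xyz": [
    [0, 0, 0.004],
    [0, 0, 0.008],
    [0, 0, 0.01],
    [0, 0, 0.012],
    [0, 0, 0.0135],
    [0, 0, 0.015],
    [0, 0, 0.015],
    [0, 0, 0.015],
    [0, 0, 0.015]
  ],
  "angular": [
    [0, 0, 0],
    [0, 0, 0],
    [0, 0, 0],
    [0, 0, 0],
    [0, 0, 0],
    [0, 0, 0],
    [0, 0, 0],
    [0, 0, 0],
    [0, 0, 0]
  ],
  "jaw": [0, 0, 0, 0, 0, 0, 0, 0, 0]
}}

```text
time_s: 12.95
eef_pos: [0.5865, -0.141, 0.1436]
tool_rot: [0.166, 0.986, -0.0, 0.002]
wrist_force: [-1.6, 2.1, 13.1]
opening: 0.0003
gripper_force: 6.7
```

The hard stop is reached: 13 N at z 0.1436, about 5 mm in. I'm holding a moment, then lifting away.

Call:
{"api": "send_rows", "payload": {
  "xyz": [
    [0, 0, 0],
    [0, 0, 0],
    [0, 0, -0.01],
    [0, 0, -0.04],
    [0, 0, -0.07],
    [0, 0, -0.1],
    [0, 0, -0.12],
    [0, 0, -0.12],
    [0, 0, -0.12],
    [0, 0, -0.12],
    [0, 0, -0.12]
  ],
  "angular": [
    [0, 0, 0],
    [0, 0, 0],
    [0, 0, 0],
    [0, 0, 0],
    [0, 0, 0],
    [0, 0, 0],
    [0, 0, 0],
    [0, 0, 0],
    [0, 0, 0],
    [0, 0, 0],
    [0, 0, 0]
  ],
  "jaw": [0, 0, 0, 0, 0, 0, 0, 0, 0, 0, 0]
}}

```text
time_s: 13.87
eef_pos: [0.5851, -0.1409, 0.2597]
tool_rot: [0.166, 0.986, 0.0, -0.002]
wrist_force: [0.3, -0.2, -0.2]
opening: 0.0
gripper_force: 0.0
```

Run:
```python
from h import *
for c in ("scene","side"):
    grab_frame(c)
    for l in ("stop_top","reset_top","selector_tip","vial"):
        print(c,l,[(round(d["p"],2),np.round(d["point"],4)) for d in spot_point(c,l)[:1]])
print(close_job())
```

```text
scene stop_top [(0.93, array([0.5767, 0.1282, 0.1071]))]
scene reset_top [(0.57, array([ 0.5829, -0.1341,  0.0755]))]
scene selector_tip [(0.57, array([ 0.5811, -0.0865,  0.0875]))]
scene vial [(0.76, array([ 0.5771, -0.0055,  0.0017]))]
side stop_top [(0.79, array([0.5775, 0.13  , 0.1061]))]
side reset_top [(0.69, array([ 0.5895, -0.1428,  0.0782]))]
side selector_tip [(0.58, array([ 0.5811, -0.0848,  0.084 ]))]
side vial [(0.45, array([ 0.582 , -0.0031, -0.001 ]))]
the job is handed in; nothing more can be done
None
```

I pressed the stop button to its hard stop, twisted it free so it popped out and turned back, then pressed and released the push button, and handed the job in at about 14 s; no verdict came back.

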